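# Wipe the offcuts off the inspection plate

## Robot

A 6-joint arm with a two-finger parallel gripper is mounted at the origin on a cart in front of the work surface, level with it; the furniture and walls round the work are solid. World frame = base frame: x ahead of the robot, y to its left, z up, the work surface at z = 0. Lengths are in m, angles in rad, forces in N, time in s.
With the tool pointing down it reaches from about 0.3 to 0.775 m from the base axis. Payload 14.6 kg.
Tool frame: the origin (TCP) lies on the centre line of the jaws, within the pads' length; the fingertips stand 19 mm ahead of it and the grasp point (between the pads) is the TCP; z points along the fingers, y is the line along which they close (so a half turn about z gives the same grasp; the last joint's range is limited). The gripper opens to 94 mm and grips with 3 to 60 N. Pads are 16 mm wide; open, the fingers measure 119 mm over their backs; the gripper's body (75 mm by 177 mm) begins 78 mm behind the grasp point.
Start: joints at [-1.242, 0.3, 1.521, -0, 1.321, -0.067], TCP at [0.212, -0.507, 0.224] pointing down, gripper open.
Joint ranges: [-3.03, 3.03], [-0.79, 2.21], [0.23, 2.52], [-1.04, 4.18], [0, 3.07], [-2.55, 2.55]. Speed limits (rad/s): [2.22, 2.22, 2.57, 3.14, 3.14, 3.14].

## Interface

Orientations are given as [roll, pitch, yaw] about the fixed x, y, z axes, in that order (R = Rz(yaw) Ry(pitch) Rx(roll)).
In Python, from station import get_obs, camera, workorder gives the robot as it stands.
- The arm moves only by the tool play_rows, never from a script. Its argument "motion" is a list that holds one entry, the list of rows, each a list of 7 numbers: the shift along the tool's x, y, z as a fraction of full scale, then the turn, a rotation vector about the tool's x, y, z as a fraction of full scale, then the opening, from -1 (shut) to 1 (fully open). In form: [[[x, y, z, ax, ay, az, grip], ...]]. A call has 1 to 10 rows; each row is the pose to reach, as a shift and turn from the pose commanded when the call began, along the tool's axes at that moment, turning the shorter way round; what a row does not reach only later rows make up. Full scale, the value 1, is 0.25 m for a shift and 2 pi rad for a turn. A row lasts 1/10 s, in which the tool goes at most 50 mm and 8.59 degrees, less where a joint would pass 70% of its speed; a pose out of reach is approached as far as the arm can. A call with a number of a shift or a turn outside -1 to 1 is refused whole. A call with a gripper value outside its range is refused whole. The fingers move at their own pace and stop on an object; "grip_force" is the grip in N (left out, the last holds). Time passes only in rows, so rows that repeat a pose let the fingers close. It gives the time, the measured TCP pose, the force, the opening and the grip force at its end, in the units of the state.
- get_obs(): the state, without advancing time (a new reading comes with each control period).
- camera(name): name is "scene" or "top"; returns a dict with "frame" (420x560x3 uint8, red, green, blue), "z_map" (420x560 float32, m along the optical axis (not along the pixel's ray), 0 where there is no reading), "camera_matrix" (3x3 intrinsics, pixels), "T" (4x4, takes a point from camera to world coordinates). Camera axes: x right, y up, looking along -z (the intrinsics and any distortion apply to the point x, -y, -z); pixel columns grow to the right and rows downward; lengths in m; the calibration is good to about 2 mm. A picture is of the moment at which its call begins.
- workorder.hand_in(): hands the job in; it is judged then, once.
The state is a dict: "time_s": time; "qpos": joint angles; "joint_vel": joint speeds; "tau": joint torques, N m; "ee_pos": TCP position; "eef_rot": TCP orientation; "force": force on the tool from outside, world axes, zero at the start; "moment": the same for the moment, N m; "grip_width": finger opening in m; "grip_force": force on a finger pad.
Only numpy, scipy, OpenCV 4.12 (cv2) and the standard library are available. Lean on these libraries where they do the work, as an engineer would, in place of code of your own. Each camera call takes 0.05 s, during which the arm holds its last target. There are 200 camera calls.

## Task

Clear the inspection plate: swing the gauge arm fully off the plate to either side, then take the wooden scraper block by its rib, set it on the end of the plate away from the chip tray and wipe all three metal offcuts across into the tray, keeping the block pressed on the plate (which is not quite level) at about 10 to 20 N (feel for it, and never lean on it with more than 45 N). Then stand the scraper upright on the cabinet top, clear of plate and tray. Do not touch the offcuts, which are sharp, with the fingers, and leave the bearing, piston pin, glue bottle and punch where they are.

Things in the scene. Friction and masses are not known exactly. Their poses are not given: they have to be found in the camera images.
- inspection_plate: Fixed steel plate, 130 (x) x 180 mm (y), wiped along y. Origin: centre of its underside, on the cabinet top; yaw 0.02 to 0.26. Its flat top is 50 mm up at the middle but not levelled: it leans up to 0.04 rad about x, so either y end may be 4 mm higher or lower (not in the pose). A post of 10 mm radius, foot 18 mm high, 93 mm behind its centre (+x), carries the gauge arm.
- gauge_arm (a joint): Swing of the gauge arm about its upright hinge on the post, rad. At 0 it points along the plate's -x over the middle of the plate; positive swings its free end to the plate's -y, negative to +y; stops at -1.75 and 1.75. Stiff, it stays where it is left (about 0.12 N m). Clear of the plate beyond about 1.4 either way.
- gauge_arm_hinge (a point): Point on the hinge axis at mid-height of the arm's bar, 104 mm above the cabinet top. The hub there is 15 mm in radius, and a cap ends 17 mm above this point.
- gauge_arm_tip (a point): Centre of the round indicator (36 mm diameter, 16 mm thick, with a plunger hanging down to 42 mm below its centre) at the arm's free end, 80 mm from the hinge. Between hub and indicator the arm is a bar 12 x 12 mm, 46 mm of it bare.
- chip_tray: Fixed open grey sheet tray, 130 mm (x) x 100 mm (y), 22 mm high, walls 2.5 mm. Origin: centre of its underside. It is tucked 12 mm under one overhanging y end of the plate, either the +y or the -y end, turned as the plate; its centre is 128 mm from the plate's.
- scraper: Loose wooden scraper block with a stiff rubber sole (26 mm wide, 8 mm showing; it gives only a little under load), 140 mm long (its y) x 30 mm (its x), standing upright: block 30 mm high, on it an upright rib 14 mm thick (x), 90 mm long (y), from 29 to 65 mm height, for gripping across x. Origin: centre of the sole. About 0.28 kg.
- offcut_bar: Loose dark steel flat bar offcut 16 x 70 x 6 mm, lying on the plate, long axis its y. Origin: centre of its underside.
- offcut_angle: Loose aluminium angle offcut 16 x 60 x 16 mm, legs 3 mm thick, lying on one leg on the plate, long axis its y. Origin: centre of its underside.
- offcut_rail: Loose steel T-rail offcut 16 x 64 x 10 mm, lying on its flange on the plate, long axis its y. Origin: centre of its underside.
- bearing: Bystander: ball bearing, 52 mm diameter, 15 mm high, beside the end of the plate that has no tray. Origin: centre of its underside.
- piston_pin: Bystander: upright aluminium pin, 30 mm diameter, 62 mm high, far right corner. Origin: centre of its underside.
- glue_bottle: Bystander: white glue bottle, 45 mm diameter, 88 mm high, far left corner. Origin: centre of its underside.
- punch: Bystander: dark steel punch 110 x 12 x 12 mm lying along the near edge. Origin: centre of its underside.

How it is judged:
By the outcome, as a careful person would: the job done as asked, in the order asked, and still so for the second after the job is handed in, with the robot touching nothing.
It also fails if it takes over 72 s, if anything falls off the work surface, if the arm or the gripper's body presses on something with over 40 N, if the wrist force passes 120 N, or if a joint passes its speed limit or range.

## Working session

There is one attempt and no reset: what is moved stays moved. The work goes in short steps, Python scripts to look and compute and a tool call to move; the robot and the scene stay as the last step left them, time stands still between calls to the robot, and variables do not carry over. Pictures are saved under pics/ and viewed, at most 10 in all, crops included, and the job is handed in when it is done.

Besides the shell and the picture viewer there is one more tool, called after "Request:" as name([rows], argument=value, ...), one row to a line, values as JSON. play_rows: Moves the arm, as the interface text tells. Its arguments: {"type":"object","properties":{"motion":{"type":"array"},"grip_force":{"type":"number"}},"required":["motion"]}

```bash
mkdir -p pics; ls; python3 - <<'E'
from station import get_obs,camera
import cv2,numpy as np
o=get_obs();print(o)
for n in("top","scene"):
    c=camera(n);np.savez(f"/tmp/{n}.npz",**c)
    cv2.imwrite(f"pics/{n}0.png",cv2.resize(c["frame"][:,:,::-1],(800,600)))
    print(n,c["camera_matrix"],c["T"],[k for k in c])
E
```

```text
pics
{'time_s': 0.0, 'qpos': array([-1.24156601e+00,  3.00467500e-01,  1.52161462e+00, -1.11461668e-05,
        1.32066831e+00, -6.65934204e-02]), 'joint_vel': array([ 8.58698731e-05,  9.02322055e-04, -2.57288511e-03, -2.76287911e-04,
        2.81385446e-05, -4.99381090e-05]), 'tau': array([-2.66621682e-04, -5.31802154e+01, -3.52730334e+01,  7.08201667e-02,
        2.44173309e-02, -7.58216947e-05]), 'ee_pos': array([ 0.21198072, -0.50724023,  0.2238741 ]), 'eef_rot': array([-3.14043672e+00, -6.62712932e-05,  3.95826465e-01]), 'force': array([ 0.19715468, -0.4805905 , -0.43424558]), 'moment': array([ 0.03951427, -0.03069668,  0.00103465]), 'grip_force': 0.0, 'grip_width': 0.09380956237076395}
top [[449.94725385   0.         285.29925567]
 [  0.         449.94725385 213.9308589 ]
 [  0.           0.           1.        ]] [[-0.01666595  0.98571957 -0.16756844  0.41212201]
 [-0.99975952 -0.01881755 -0.01126036 -0.03686631]
 [-0.01425278  0.16734048  0.98579614  0.94760707]
 [ 0.          0.          0.          1.        ]] ['frame', 'z_map', 'camera_matrix', 'T']
scene [[503.70062043   0.         268.33691989]
 [  0.         503.70062043 217.04967738]
 [  0.           0.           1.        ]] [[-0.91036582  0.20093822 -0.36174287  0.16567167]
 [-0.41373684 -0.45778469  0.78692757  0.74363384]
 [-0.00747652  0.86605832  0.49988708  0.6095434 ]
 [ 0.          0.          0.          1.        ]] ['frame', 'z_map', 'camera_matrix', 'T']
```

View pics/top0.png

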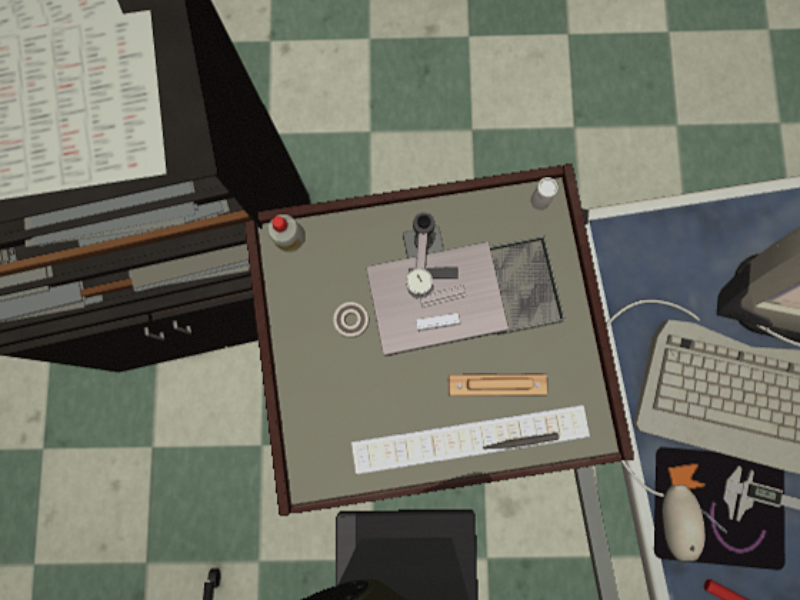

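View pics/scene0.png

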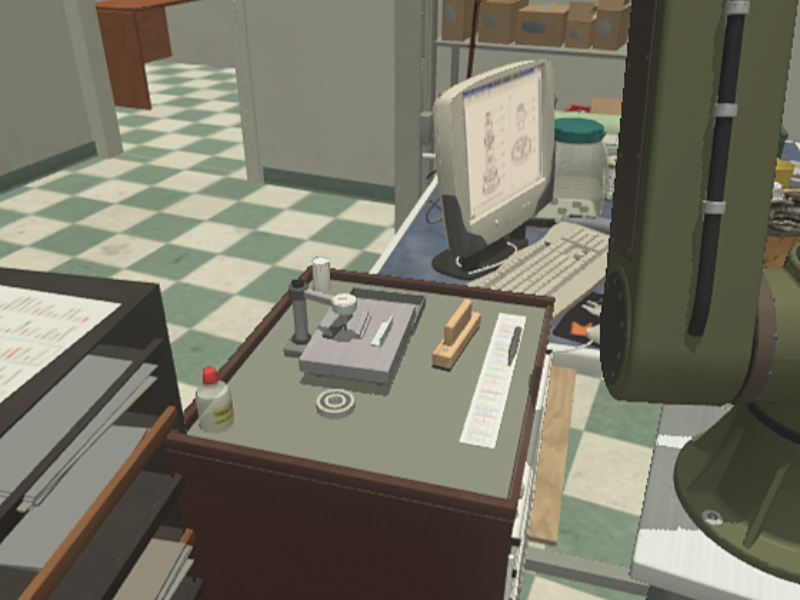

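The top view shows the plate centred at about (440,297), the tray on its -y side at (530,283), and the bearing at (350,320). The scraper is at (498,385), the arm hub at (424,220) with its tip at (419,282), and the offcuts lie at (440,272), (443,295) and (438,321). I'll measure next.

```bash
cat > h.py <<'E'
import numpy as np,cv2
def cloud(c):
    K=c["camera_matrix"];T=c["T"];z=c["z_map"].astype(float)
    v,u=np.mgrid[:z.shape[0],:z.shape[1]]
    P=np.stack([(u-K[0,2])/K[0,0]*z,-(v-K[1,2])/K[1,1]*z,-z],-1)
    W=P@T[:3,:3].T+T[:3,3]; W[z==0]=np.nan
    return W
def rect(m):
    (x,y),(a,b),ang=cv2.minAreaRect((m*1000).astype(np.float32)); ang=np.deg2rad(ang)
    if a<b: ang+=np.pi/2;a,b=b,a
    ang=(ang+np.pi/2)%np.pi-np.pi/2   # long axis dir, from x
    return np.round([x,y,a,b],1),round(ang,3)
E
python3 - <<'E'
from h import *
c=np.load("/tmp/top.npz");W=cloud(c);x,y,z=W[...,0],W[...,1],W[...,2]
s=(x>.3)&(x<.8)&(y>-.35)&(y<.3)
h,_=np.histogram(z[s&(z<.13)],bins=np.arange(-.01,.13,.002));print(h)
w=(x>.33)&(x<.7)&(y>-.3)&(y<.2)
for lo,hi,n in((.008,.2,"all"),(.04,.056,"platetop"),(.09,.13,"arm")):
    m=(w&(z>lo)&(z<hi)).astype(np.uint8)
    k,l,st,ce=cv2.connectedComponentsWithStats(m)
    for i in range(1,k):
        if st[i,4]>12: 
            q=W[l==i];print(n,st[i].tolist(),rect(q[:,:2]),np.round(np.nanpercentile(q[:,2],[5,50,95])*1000,1))
im=cv2.resize(c["frame"][150:300,230:420,::-1],None,fx=4,fy=4,interpolation=cv2.INTER_CUBIC);cv2.imwrite("pics/crop.png",im)
E
```

```text
[    3    11     7   117  1809  9600 15423  7336  1359   791   643   508
   614  1235  2062  1283   318    71   154   321   202    86    34    66
    89    86    85   309  1007  1529  1478   819   302   288   318   215
   197   184    58    12    15    13    16    18    13    15    16    21
    34    29    17    10    14    15    14    22    10    21    48   120
   203   174    50    24    23    41    20    19     6]
all [156, 128, 27, 31, 90] (array([697.9, 195.2,   4. ,   3.9]), np.float64(-1.495)) [ 25.9 117.6 189.8]
all [257, 148, 139, 101, 6583] (array([ 611.2, -106. ,  268.3,  183.7]), np.float64(-1.388)) [ 18.   49.9 111.5]
all [188, 150, 25, 26, 476] (array([679.5, 150.8,  42.4,  41. ]), np.float64(-1.541)) [18.8 58.5 88. ]
all [401, 152, 17, 77, 497] (array([ 618.5, -294.6,  165.6,   16.8]), np.float64(0.129)) [10.6 18.6 21.9]
all [178, 166, 23, 168, 1263] (array([504.2, 182.5, 353.7,  17.3]), np.float64(0.138)) [12.3 18.8 22. ]
all [233, 211, 25, 25, 418] (array([554.1,  58.1,  51.7,  50.4]), np.float64(0.45)) [10.5 13.8 16.9]
all [314, 262, 70, 15, 1030] (array([ 452.8, -152.8,  140.6,   28.4]), np.float64(1.554)) [26.4 30.6 65.5]
all [340, 302, 51, 12, 232] (array([ 373.1, -185.7,  103.7,   11.9]), np.float64(-1.426)) [ 8.3 10.4 13.6]
all [349, 318, 74, 13, 294] (array([ 336.1, -226.1,  149.8,   12. ]), np.float64(-1.429)) [ 8.2  9.7 12.7]
platetop [189, 152, 21, 20, 92] (array([673.6, 145.7,  43.9,  25.3]), np.float64(-0.898)) [41.6 50.9 55.6]
platetop [257, 169, 99, 79, 4945] (array([577.3, -67.4, 180.2, 130.9]), np.float64(-1.385)) [45.8 49.8 53.8]
arm [167, 141, 7, 7, 19] (array([697.8, 195.1,   3.3,   2.8]), np.float64(1.345)) [ 91.1 109.9 122.3]
arm [284, 148, 21, 59, 640] (array([627.1, -45.2, 112.5,  34.6]), np.float64(-0.066)) [105.8 111.6 120.7]
```

View pics/crop.png

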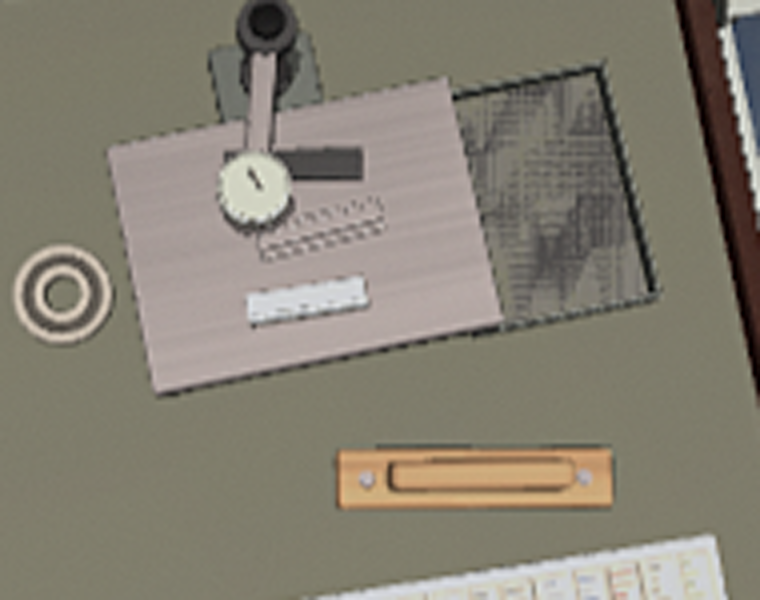

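The crop confirms the tray is at the -y end, and all the offcuts start well clear of the plate's +y end. Next I'll fit the plate's tilt and work out the push path.

```bash
cat >> h.py <<'E'
from scipy.spatial.transform import Rotation as Rn
PC=np.array([.5773,-.0674]);YAW=.186
ex=np.array([np.cos(YAW),np.sin(YAW)]);ey=np.array([-ex[1],ex[0]])
def loc(p): d=np.asarray(p)[...,:2]-PC; return np.stack([d@ex,d@ey],-1)
def wor(l): return PC+l[0]*ex+l[1]*ey
def row(p,R,p0,R0):
    "fractions to reach p,R(Rotation) from p0,R0"
    return np.round(np.r_[R0.inv().apply(np.asarray(p)-p0)/.25,(R0.inv()*R).as_rotvec()/(2*np.pi)],4).tolist()
def E(*a): return Rn.from_euler("xyz",a)
E
python3 - <<'E'
from h import *
from station import get_obs
c=np.load("/tmp/top.npz");W=cloud(c);L=loc(W);z=W[...,2]
m=(abs(L[...,0])<60)&(abs(L[...,0])<.06)&(abs(L[...,1])<.085)&(z>.04)&(z<.07)
A=np.c_[L[m],np.ones(m.sum())];b=z[m];k=np.ones(len(b),bool)
for _ in range(10):
    s=np.linalg.lstsq(A[k],b[k],rcond=None)[0];r=b-A@s;k=abs(r)<.003
print("plane",s,k.sum(),r[k].std())
# offcut points
q=L[m][(r>.004)&(r<.02)];print("offcut y range",np.percentile(q,[0,2,98,100],axis=0))
table=(abs(z)<.01);print("table z",np.nanmedian(z[table&(abs(L[...,0])<.25)&(abs(L[...,1])<.2)]))
hub=W[(z>.116)&(z<.128)&(abs(L[...,0]-.093)<.03)&(abs(L[...,1])<.03)];print("hub",hub.mean(0),len(hub))
dial=W[(z>.105)&(z<.118)&(L[...,0]<.04)&(abs(L[...,1])<.1)];print("dial",rect(dial[:,:2]))
rib=W[(z>.055)&(z<.075)&(abs(W[...,0]-.453)<.03)&(abs(W[...,1]+.153)<.08)];print("rib",rect(rib[:,:2]),np.median(rib[:,2]))
H=wor([.093,0]);print("hinge",H)
o=get_obs();p0=o["ee_pos"];R0=E(*o["eef_rot"])
d0=np.arctan2(.066,-.998)
for a in np.arange(0,-1.55,-.15):
    u=np.array([np.cos(d0+a),np.sin(d0+a)]);n=np.array([-u[1],u[0]])
    P=H+.046*u+.020*n   # n: CCW side = -y side at start
    if a==0:
        S=P+.025*n;print("start",S,row([*S,.2],E(np.pi,0,.0),p0,R0));p1=np.r_[S,.105]
    print(round(a,2),P.round(4),row([*P,.105],E(np.pi,0,0),p1,E(np.pi,0,0)))
E
```

```text
plane [-0.00037779 -0.02884598  0.04967945] 3785 0.0013841567908726001
offcut y range [[-0.05907656 -0.08407971]
 [-0.04381418 -0.03811679]
 [ 0.046156    0.03415608]
 [ 0.05676577  0.07250387]]
table z 0.002844132300928004
hub [ 0.6678133  -0.05057354  0.12040986] 67
dial (array([590.8, -42.1,  40.1,  35. ]), np.float64(0.436))
rib (array([ 453.2, -152.3,   88.1,   11.9]), np.float64(1.554)) 0.06409799616828998
hinge [ 0.66869592 -0.05020157]
start [ 0.61982671 -0.09206803] [2.1456, -0.9033, 0.0968, -0.0002, 0.0, 0.063]
0.0 [ 0.6215 -0.0671] [0.0066, -0.0998, -0.0, 0.0, 0.0, 0.0]
-0.15 [ 0.6195 -0.0599] [-0.0014, -0.1288, -0.0, 0.0, 0.0, 0.0]
-0.3 [ 0.6186 -0.0524] [-0.005, -0.1586, -0.0, 0.0, 0.0, 0.0]
-0.45 [ 0.6188 -0.0449] [-0.004, -0.1887, -0.0, 0.0, 0.0, 0.0]
-0.6 [ 0.6202 -0.0375] [0.0014, -0.2183, -0.0, 0.0, 0.0, 0.0]
-0.75 [ 0.6226 -0.0304] [0.0111, -0.2467, -0.0, 0.0, 0.0, 0.0]
-0.9 [ 0.6261 -0.0237] [0.025, -0.2733, -0.0, 0.0, 0.0, 0.0]
-1.05 [ 0.6305 -0.0177] [0.0428, -0.2976, -0.0, 0.0, 0.0, 0.0]
-1.2 [ 0.6358 -0.0123] [0.064, -0.319, -0.0, 0.0, 0.0, 0.0]
-1.35 [ 0.6418 -0.0078] [0.0881, -0.3369, -0.0, 0.0, 0.0, 0.0]
-1.5 [ 0.6485 -0.0043] [0.1146, -0.3511, -0.0, 0.0, 0.0, 0.0]
```

Request:
play_rows([
  [[1,-0.42,0.05,0,0,0.03,-1],[1,-0.42,0.05,0,0,0.03,-1],[1,-0.42,0.05,0,0,0.03,-1],[1,-0.42,0.05,0,0,0.03,-1],[1,-0.42,0.05,0,0,0.03,-1],[1,-0.42,0.05,0,0,0.03,-1],[1,-0.42,0.05,0,0,0.03,-1]],
], grip_force=50)

```text
time_s: 0.8
ee_pos: [0.4038, -0.312, 0.2116]
eef_rot: [-3.141, 0.0, 0.211]
force: [-0.0, -0.7, -0.0]
grip_width: 0.0414
grip_force: 0.0
```

```bash
cat > r.py <<'E'
import sys
from h import *
from station import get_obs
o=get_obs();p0=o["ee_pos"];R0=E(*o["eef_rot"])
print(round(o["time_s"],2),p0.round(4),o["eef_rot"].round(4),"F",o["force"].round(1),"w",round(o["grip_width"],4),round(o["grip_force"],1),"q",o["qpos"].round(2))
a=list(map(float,sys.argv[1:]))
if a: print(row(a[:3],E(*a[3:]),p0,R0))
E
python3 r.py .62 -.092 .2 3.14159 0 0
```

```text
0.8 [ 0.4038 -0.312   0.2116] [-3.1408e+00  2.0000e-04  2.1100e-01] F [-0.  -0.7 -0. ] w 0.0414 0.0 q [-0.73  0.22  1.65  0.    1.27  0.63]
[1.03, -0.6795, 0.0466, -0.0001, 0.0, 0.0336]
```

Request:
play_rows([
  [[1,-0.68,0.05,0,0,0.034,-1],[1,-0.68,0.05,0,0,0.034,-1],[1,-0.68,0.05,0,0,0.034,-1],[1,-0.68,0.05,0,0,0.034,-1],[1,-0.68,0.05,0,0,0.034,-1],[1,-0.68,0.05,0,0,0.034,-1],[1,-0.68,0.05,0,0,0.034,-1],[1,-0.68,0.05,0,0,0.034,-1],[1,-0.68,0.05,0,0,0.034,-1]],
])

```text
time_s: 1.7
ee_pos: [0.6111, -0.0978, 0.1993]
eef_rot: [3.141, 0.001, -0.007]
force: [-0.5, -0.4, 0.6]
grip_width: 0.0006
grip_force: 0.0
```

```bash
python3 r.py .62 -.092 .105 3.14159 0 0
```

```text
1.7 [ 0.6111 -0.0978  0.1993] [ 3.1414e+00  6.0000e-04 -7.4000e-03] F [-0.5 -0.4  0.6] w 0.0006 0.0 q [-0.22  0.47  1.34 -0.    1.33  1.36]
[0.0355, -0.0237, 0.3772, 0.0, 0.0001, -0.0012]
```

Request:
play_rows([
  [[0.035,-0.02,0.14,0,0,0,-1],[0.035,-0.02,0.28,0,0,0,-1],[0.035,-0.02,0.375,0,0,0,-1],[0.035,-0.02,0.375,0,0,0,-1],[0.035,-0.02,0.375,0,0,0,-1]],
])

```text
time_s: 2.2
ee_pos: [0.6205, -0.0928, 0.1069]
eef_rot: [3.141, -0.001, -0.008]
force: [-0.8, -1.2, 1.0]
grip_width: 0.0007
grip_force: 0.0
```

Request:
play_rows([
  [[0.007,-0.06,0,0,0,0,-1],[0.007,-0.1,0,0,0,0,-1],[-0.001,-0.13,0,0,0,0,-1],[-0.005,-0.16,0,0,0,0,-1],[-0.004,-0.19,0,0,0,0,-1],[0.001,-0.22,0,0,0,0,-1],[0.011,-0.247,0,0,0,0,-1],[0.025,-0.273,0,0,0,0,-1],[0.043,-0.298,0,0,0,0,-1],[0.064,-0.319,0,0,0,0,-1]],
])

```text
time_s: 3.2
ee_pos: [0.6374, -0.0111, 0.1055]
eef_rot: [-3.141, 0.001, -0.006]
force: [-1.9, -3.2, -0.3]
grip_width: 0.0007
grip_force: 1.3
```

```bash
python3 r.py .6485 -.0043 .105 3.14159 0 0; python3 - <<'E'
from h import *
from station import camera
c=camera("top");np.savez("/tmp/top1.npz",**c)
W=cloud(c);L=loc(W);z=W[...,2]
cv2.imwrite("pics/p1.png",cv2.resize(c["frame"][100:310,200:480,::-1],None,fx=2.5,fy=2.5))
E
```

```text
3.2 [ 0.6374 -0.0111  0.1055] [-3.1414e+00  6.0000e-04 -6.2000e-03] F [-1.9 -3.2 -0.3] w 0.0007 1.3 q [-0.07  0.6   1.37  0.    1.17  1.5 ]
[0.0441, -0.0277, 0.002, -0.0, 0.0001, -0.001]
```

View pics/p1.png

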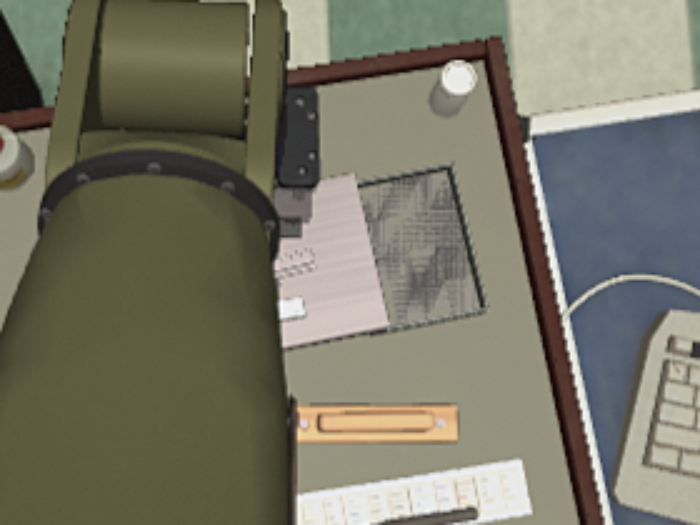

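Request:
play_rows([
  [[0.024,-0.018,0,0,0,0,-1],[0.05,-0.032,0,0,0,0,-1],[0.06,-0.037,0,0,0,0,-1],[0.06,-0.037,0,0,0,0,-1],[0.06,-0.037,0,0,0,0,-1],[-0.06,-0.02,0,0,0,0,-1],[-0.06,-0.02,-0.2,0,0,0,-1],[-0.06,0.1,-0.4,0,0,0,0.2],[-0.2,0.25,-0.5,0,0,0.02,0.2],[-0.4,0.4,-0.5,0,0,0.04,0.2]],
])

```text
time_s: 4.25
ee_pos: [0.5557, -0.0974, 0.2318]
eef_rot: [-3.141, -0.006, -0.262]
force: [1.4, -0.7, -0.8]
grip_width: 0.0211
grip_force: 0.0
```

```bash
python3 r.py .4532 -.1523 .2 3.14159 0 1.554; python3 - <<'E'
from h import *
from station import camera
for n in("top","scene"):
    c=camera(n);np.savez(f"/tmp/{n}2.npz",**c)
    W=cloud(c);L=loc(W);z=W[...,2]
    s=(z>.1)&(z<.125)&(L[...,0]>-.02)&(L[...,0]<.14)&(abs(L[...,1])<.13)
    q=L[s];print(n,len(q),np.percentile(q,[2,50,98],axis=0).round(3).tolist() if len(q) else 0)
    if n=="scene": cv2.imwrite("pics/s2.png",c["frame"][:,:,::-1])
E
```

```text
4.25 [ 0.5557 -0.0974  0.2318] [-3.1413 -0.0059 -0.2619] F [ 1.4 -0.7 -0.8] w 0.0211 0.0 q [-0.24  0.32  1.47  0.    1.34  1.59]
[-0.34, 0.3183, 0.1252, 0.0008, -0.0007, -0.289]
top 348 [[0.088, 0.043], [0.103, 0.075], [0.12, 0.094]]
scene 474 [[0.079, -0.003], [0.096, 0.053], [0.119, 0.097]]
```

View pics/s2.png

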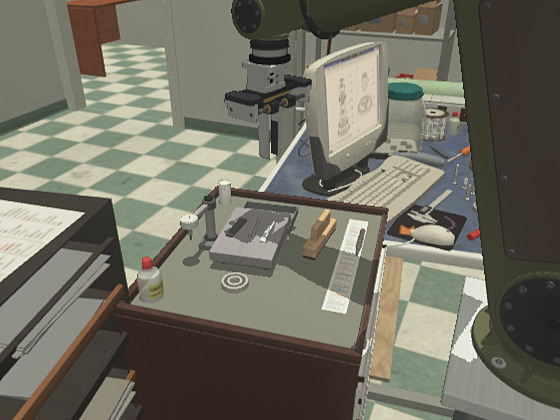

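Request:
play_rows([
  [[-0.34,0.318,0.125,0,0,-0.289,0.2],[-0.34,0.318,0.125,0,0,-0.289,0.2],[-0.34,0.318,0.125,0,0,-0.289,0.2],[-0.34,0.318,0.125,0,0,-0.289,0.2],[-0.34,0.318,0.125,0,0,-0.289,0.2],[-0.34,0.318,0.125,0,0,-0.289,0.2],[-0.34,0.318,0.125,0,0,-0.289,0.2],[-0.34,0.318,0.125,0,0,-0.289,0.2],[-0.34,0.318,0.125,0,0,-0.289,0.2],[-0.34,0.318,0.125,0,0,-0.289,0.2]],
])

```text
time_s: 5.35
ee_pos: [0.4531, -0.1512, 0.1973]
eef_rot: [3.141, -0.0, 1.249]
force: [0.3, 0.5, 0.3]
grip_width: 0.0558
grip_force: 0.0
```

```bash
python3 r.py .4532 -.1523 .12 3.14159 0 1.554
```

```text
5.35 [ 0.4531 -0.1512  0.1973] [ 3.1412e+00 -3.0000e-04  1.2494e+00] F [0.3 0.5 0.3] w 0.0558 0.0 q [-0.4   0.16  1.75  0.    1.22 -0.08]
[-0.004, 0.0016, 0.3091, 0.0001, -0.0, -0.0485]
```

Request:
play_rows([
  [[-0.004,0.002,0.1,0,0,-0.0485,0.2],[-0.004,0.002,0.2,0,0,-0.0485,0.2],[-0.004,0.002,0.31,0,0,-0.0485,0.2],[-0.004,0.002,0.31,0,0,-0.0485,0.2],[-0.004,0.002,0.31,0,0,-0.0485,0.2]],
])

```text
time_s: 5.85
ee_pos: [0.4533, -0.1525, 0.1204]
eef_rot: [-3.142, -0.0, 1.547]
force: [-0.5, -0.6, -0.3]
grip_width: 0.0566
grip_force: 0.0
```

```bash
python3 r.py .4532 -.1523 .053 3.14159 0 1.554
```

```text
5.85 [ 0.4533 -0.1525  0.1204] [-3.1416e+00 -2.0000e-04  1.5467e+00] F [-0.5 -0.6 -0.3] w 0.0566 0.0 q [-0.4   0.26  1.83  0.    1.05 -0.38]
[0.0009, -0.0003, 0.2695, -0.0, -0.0, -0.0012]
```

Request:
play_rows([
  [[0,0,0.1,0,0,-0.001,0.2],[0,0,0.2,0,0,-0.001,0.2],[0,0,0.27,0,0,-0.001,0.2],[0,0,0.27,0,0,-0.001,0.2],[0,0,0.27,0,0,-0.001,-1],[0,0,0.27,0,0,-0.001,-1],[0,0,0.27,0,0,-0.001,-1],[0,0,0.27,0,0,-0.001,-1],[0,0,0.27,0,0,-0.001,-1]],
])

```text
time_s: 6.75
ee_pos: [0.4531, -0.1527, 0.0527]
eef_rot: [3.141, 0.0, 1.553]
force: [-0.2, -0.7, -0.3]
grip_width: 0.0199
grip_force: 0.0
```

```bash
python3 r.py
```

```text
6.75 [ 0.4531 -0.1527  0.0527] [3.1410e+00 2.0000e-04 1.5533e+00] F [-0.2 -0.7 -0.3] w 0.0199 0.0 q [-0.4   0.37  1.88  0.    0.89 -0.38]
```

Request:
play_rows([
  [[0,0,0,0,0,0,-1],[0,0,0,0,0,0,-1],[0,0,0,0,0,0,-1],[0,0,0,0,0,0,-1],[0,0,-0.05,0,0,0,-1],[0,0,-0.15,0,0,0,-1],[0,0,-0.3,0,0,0,-1],[0,0,-0.45,0,0,0,-1],[0,0,-0.45,0,0,0,-1],[0,0,-0.45,0,0,0,-1]],
])

```text
time_s: 7.75
ee_pos: [0.4528, -0.1526, 0.1653]
eef_rot: [3.141, 0.0, 1.553]
force: [-0.2, 0.4, -2.9]
grip_width: 0.014
grip_force: 50.0
```

```bash
python3 r.py; python3 - <<'E'
from h import *
from station import get_obs
o=get_obs();p0=o["ee_pos"];R0=E(*o["eef_rot"])
# tool orientation on the plate: z along -normal. slope dz/dly=-.0288
th=np.arctan(-.0288)
Rp=Rn.from_rotvec(np.r_[ex,0]*th)*E(np.pi,0,YAW)
print(Rp.as_euler("xyz"))
g=loc([.4532,-.1523])
W=wor([0,.072]);print(W,row([*W,.17],Rp,p0,R0))
E
```

```text
7.75 [ 0.4528 -0.1526  0.1653] [3.1407e+00 4.0000e-04 1.5532e+00] F [-0.2  0.4 -2.9] w 0.014 50.0 q [-0.4   0.2   1.79 -0.    1.15 -0.38]
[3.11280061 0.         0.186     ]
[0.56398508 0.00335813] [0.6315, 0.4336, -0.0186, -0.0037, -0.0032, 0.2176]
```

Request:
play_rows([
  [[0.1,0.1,-0.28,0,0,0,-1],[0.2,0.15,-0.28,0,0,0.03,-1],[0.32,0.22,-0.28,0,0,0.06,-1],[0.44,0.3,-0.28,0,0,0.09,-1],[0.54,0.37,-0.28,0,0,0.12,-1],[0.63,0.43,-0.28,0,0,0.14,-1],[0.63,0.43,-0.28,0,0,0.16,-1],[0.63,0.43,-0.28,-0.004,-0.003,0.18,-1],[0.63,0.43,-0.28,-0.004,-0.003,0.2,-1],[0.63,0.43,-0.28,-0.004,-0.003,0.2176,-1]],
])

```text
time_s: 8.75
ee_pos: [0.5626, 0.0032, 0.2329]
eef_rot: [3.114, 0.002, 0.205]
force: [-1.2, -0.3, -2.5]
grip_width: 0.0141
grip_force: 50.0
```

```bash
python3 r.py .564 .0034 .13 3.1128 0 .186;python3 - <<'E'
from h import *
from station import camera
c=camera("scene");cv2.imwrite("pics/s3.png",c["frame"][90:330,90:420,::-1].repeat(2,0).repeat(2,1))
E
```

```text
8.75 [0.5626 0.0032 0.2329] [3.1135e+00 2.4000e-03 2.0460e-01] F [-1.2 -0.3 -2.5] w 0.0141 50.0 q [-0.05  0.32  1.48 -0.03  1.34  1.33]
[0.0068, -0.0113, 0.4112, -0.0001, 0.0003, 0.003]
```

View pics/s3.png

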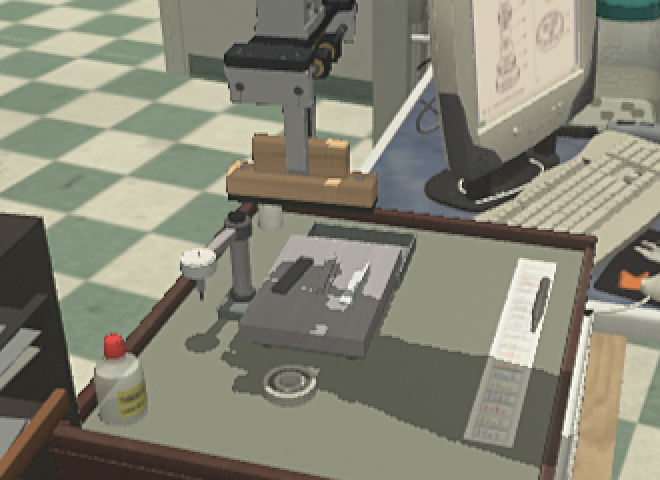

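Request:
play_rows([
  [[0,-0.011,0.15,0,0,0.003,-1],[0,-0.011,0.3,0,0,0.003,-1],[0,-0.011,0.42,0,0,0.003,-1],[0,-0.011,0.49,0,0,0.003,-1],[0,-0.011,0.49,0,0,0.003,-1],[0,-0.011,0.49,0,0,0.003,-1]],
])

```text
time_s: 9.4
ee_pos: [0.5633, 0.0022, 0.1121]
eef_rot: [3.113, -0.0, 0.193]
force: [0.7, -0.3, -2.2]
grip_width: 0.0139
grip_force: 50.0
```

Request:
play_rows([
  [[0,0,0.006,0,0,0,-1],[0,0,0.012,0,0,0,-1],[0,0,0.018,0,0,0,-1],[0,0,0.024,0,0,0,-1],[0,0,0.024,0,0,0,-1]],
])

```text
time_s: 9.9
ee_pos: [0.5634, 0.0021, 0.1062]
eef_rot: [3.113, -0.001, 0.192]
force: [-0.2, 0.6, -2.4]
grip_width: 0.0135
grip_force: 50.0
```

```bash
python3 r.py .564 .0034 .1 3.1128 0 .186
```

```text
9.9 [0.5634 0.0021 0.1062] [ 3.113e+00 -1.200e-03  1.917e-01] F [-0.2  0.6 -2.4] w 0.0135 50.0 q [-0.05  0.45  1.61 -0.03  1.08  1.34]
[0.0034, -0.0054, 0.0245, -0.0, -0.0002, 0.0009]
```

Stepping down in 1 mm and finer steps to feel for contact.

Request:
play_rows([
  [[0,0,0.004,0,0,0,-1],[0,0,0.008,0,0,0,-1],[0,0,0.012,0,0,0,-1],[0,0,0.012,0,0,0,-1]],
])

```text
time_s: 10.3
ee_pos: [0.5634, 0.002, 0.1031]
eef_rot: [3.113, -0.001, 0.192]
force: [-0.2, 0.4, -2.3]
grip_width: 0.0142
grip_force: 50.0
```

Request:
play_rows([
  [[0,0,0.004,0,0,0,-1],[0,0,0.004,0,0,0,-1],[0,0,0.004,0,0,0,-1]],
])

```text
time_s: 10.6
ee_pos: [0.5635, 0.002, 0.1022]
eef_rot: [3.113, -0.001, 0.192]
force: [0.4, -0.7, -2.7]
grip_width: 0.0139
grip_force: 50.0
```

Request:
play_rows([
  [[0,0,0.004,0,0,0,-1],[0,0,0.004,0,0,0,-1],[0,0,0.004,0,0,0,-1]],
])

```text
time_s: 10.9
ee_pos: [0.5635, 0.002, 0.1012]
eef_rot: [3.113, -0.001, 0.192]
force: [-0.3, 0.2, -3.2]
grip_width: 0.0139
grip_force: 50.0
```

Request:
play_rows([
  [[0,0,0.003,0,0,0,-1],[0,0,0.003,0,0,0,-1],[0,0,0.003,0,0,0,-1]],
])

```text
time_s: 11.2
ee_pos: [0.5636, 0.0019, 0.1006]
eef_rot: [3.113, -0.002, 0.192]
force: [0.8, 0.7, -2.1]
grip_width: 0.0134
grip_force: 50.0
```

Request:
play_rows([
  [[0,0,0.002,0,0,0,-1],[0,0,0.002,0,0,0,-1],[0,0,0.002,0,0,0,-1]],
])

```text
time_s: 11.5
ee_pos: [0.5636, 0.0019, 0.1003]
eef_rot: [3.113, -0.002, 0.192]
force: [-0.7, 0.9, 1.9]
grip_width: 0.0135
grip_force: 50.0
```

Request:
play_rows([
  [[0,0,0.002,0,0,0,-1],[0,0,0.002,0,0,0,-1],[0,0,0.002,0,0,0,-1]],
])

```text
time_s: 11.8
ee_pos: [0.5636, 0.0019, 0.1]
eef_rot: [3.113, -0.002, 0.192]
force: [-1.5, 0.4, 5.9]
grip_width: 0.0137
grip_force: 50.0
```

Request:
play_rows([
  [[0,0,0.003,0,0,0,-1],[0,0,0.003,0,0,0,-1],[0,0,0.003,0,0,0,-1]],
])

```text
time_s: 12.1
ee_pos: [0.5637, 0.0019, 0.0997]
eef_rot: [3.113, -0.002, 0.192]
force: [-4.6, 0.3, 10.5]
grip_width: 0.0135
grip_force: 50.0
```

```bash
python3 r.py; python3 - <<'E'
from h import *
from station import get_obs
o=get_obs();p0=o["ee_pos"];R0=E(*o["eef_rot"]);print(loc(p0),o["moment"])
for ly in(-.02,-.04,-.157):
    d=ly*ey; print(ly,row(p0+np.r_[d,-.0288*ly],R0,p0,R0))
E
```

```text
12.1 [0.5637 0.0019 0.0997] [ 3.1128e+00 -2.1000e-03  1.9170e-01] F [-4.6  0.3 10.5] w 0.0135 50.0 q [-0.05  0.46  1.61 -0.03  1.06  1.35]
[-0.00054754  0.07062644] [ 0.10757246  1.13614082 -0.03401088]
-0.02 [-0.0004, 0.08, 0.0, 0.0, 0.0, 0.0]
-0.04 [-0.0009, 0.1601, 0.0, 0.0, 0.0, 0.0]
-0.157 [-0.0035, 0.6283, 0.0, 0.0, 0.0, 0.0]
```

Request:
play_rows([
  [[0,0.01,0.001,0,0,0,-1],[0,0.025,0.001,0,0,0,-1],[0,0.04,0.001,0,0,0,-1],[0,0.055,0.001,0,0,0,-1],[0,0.07,0.001,0,0,0,-1],[0,0.08,0.001,0,0,0,-1]],
])

```text
time_s: 12.7
ee_pos: [0.568, -0.0171, 0.1003]
eef_rot: [3.114, -0.004, 0.192]
force: [-0.9, 7.4, 11.1]
grip_width: 0.0137
grip_force: 50.0
```

Request:
play_rows([
  [[0,0.015,0,0,0,0,-1],[0,0.03,0,0,0,0,-1],[0,0.045,0,0,0,0,-1],[0,0.06,0,0,0,0,-1],[0,0.075,0,0,0,0,-1],[0,0.09,0,0,0,0,-1]],
])

```text
time_s: 13.3
ee_pos: [0.5723, -0.0389, 0.1009]
eef_rot: [3.114, -0.004, 0.192]
force: [-1.5, 9.2, 11.4]
grip_width: 0.0134
grip_force: 50.0
```

```bash
python3 r.py; python3 - <<'E'
from h import *
from station import get_obs
o=get_obs();print(loc(o["ee_pos"]),o["moment"])
E
```

```text
13.3 [ 0.5723 -0.0389  0.1009] [ 3.114  -0.0036  0.1919] F [-1.5  9.2 11.4] w 0.0134 50.0 q [-0.12  0.47  1.58 -0.03  1.07  1.27]
[0.00030443 0.02889765] [ 1.64276526  0.60336259 -0.04139679]
```

Request:
play_rows([
  [[0,0.015,0,0,0,0,-1],[0,0.03,0,0,0,0,-1],[0,0.045,0,0,0,0,-1],[0,0.06,0,0,0,0,-1],[0,0.075,0,0,0,0,-1],[0,0.09,0,0,0,0,-1]],
])

```text
time_s: 13.9
ee_pos: [0.5766, -0.0611, 0.1016]
eef_rot: [3.114, -0.004, 0.192]
force: [-1.0, 7.4, 12.3]
grip_width: 0.0136
grip_force: 50.0
```

Request:
play_rows([
  [[0,0.015,0,0,0,0,-1],[0,0.03,0,0,0,0,-1],[0,0.045,0,0,0,0,-1],[0,0.06,0,0,0,0,-1],[0,0.075,0,0,0,0,-1],[0,0.09,0,0,0,0,-1]],
])

```text
time_s: 14.5
ee_pos: [0.5808, -0.0831, 0.1022]
eef_rot: [3.114, -0.003, 0.192]
force: [-1.5, 9.1, 12.0]
grip_width: 0.0136
grip_force: 50.0
```

Request:
play_rows([
  [[0,0.015,0,0,0,0,-1],[0,0.03,0,0,0,0,-1],[0,0.045,0,0,0,0,-1],[0,0.06,0,0,0,0,-1],[0,0.075,0,0,0,0,-1],[0,0.09,0,0,0,0,-1]],
])

```text
time_s: 15.1
ee_pos: [0.5851, -0.1052, 0.1028]
eef_rot: [3.114, -0.003, 0.192]
force: [-1.2, 8.2, 11.5]
grip_width: 0.0136
grip_force: 50.0
```

Request:
play_rows([
  [[0,0.015,0,0,0,0,-1],[0,0.03,0,0,0,0,-1],[0,0.045,0,0,0,0,-1],[0,0.06,0,0,0,0,-1],[0,0.075,0,0,0,0,-1],[0,0.09,0,0,0,0,-1]],
])

```text
time_s: 15.7
ee_pos: [0.5894, -0.1274, 0.1035]
eef_rot: [3.114, -0.003, 0.192]
force: [-1.1, 7.1, 11.5]
grip_width: 0.0138
grip_force: 50.0
```

```bash
python3 r.py; python3 - <<'E'
from h import *
from station import get_obs,camera
o=get_obs();print(loc(o["ee_pos"]),o["moment"])
a=camera("top")["frame"][150:260,270:420,::-1];b=camera("scene")["frame"][180:300,180:330,::-1]
cv2.imwrite("pics/w4.png",np.hstack([cv2.resize(a,(400,300),interpolation=2),cv2.resize(b,(400,300),interpolation=2)]))
E
```

```text
15.7 [ 0.5894 -0.1274  0.1035] [ 3.1136 -0.0034  0.192 ] F [-1.1  7.1 11.5] w 0.0138 50.0 q [-0.26  0.53  1.5  -0.03  1.1   1.13]
[ 0.00080303 -0.06122677] [ 1.47953954  0.49192978 -0.0398753 ]
```

View pics/w4.png

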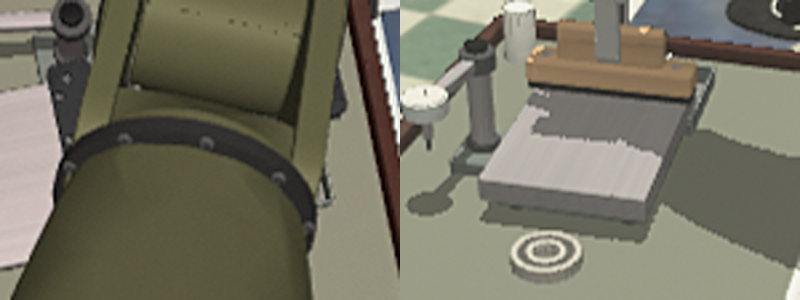

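The plate behind the block is clean and the press is about 14 N. Next is the last stretch over the edge.

Request:
play_rows([
  [[0,0.015,0,0,0,0,-1],[0,0.03,0,0,0,0,-1],[0,0.045,0,0,0,0,-1],[0,0.06,0,0,0,0,-1],[0,0.075,0,0,0,0,-1],[0,0.09,0,0,0,0,-1],[0,0.1,0,0,0,0,-1],[0,0.1,0,0,0,0,-1]],
])

```text
time_s: 16.6
ee_pos: [0.5942, -0.1522, 0.1042]
eef_rot: [3.113, -0.003, 0.192]
force: [-1.2, 5.1, 11.6]
grip_width: 0.0137
grip_force: 50.0
```

```bash
python3 r.py; python3 - <<'E'
from h import *
from station import get_obs,camera
o=get_obs();print(loc(o["ee_pos"]),o["moment"])
W=cloud(camera("top"));L=loc(W);m=(abs(L[...,0])<.06)&(L[...,1]<-.10)&(L[...,1]>-.172)&(W[...,2]<.06)
print(m.sum(),np.percentile(W[m][:,2],[5,50,90,99]))
E
```

```text
16.6 [ 0.5942 -0.1522  0.1042] [ 3.1133 -0.0033  0.1917] F [-1.2  5.1 11.6] w 0.0137 50.0 q [-0.3   0.55  1.46 -0.03  1.11  1.09]
[ 0.00087303 -0.08648778] [ 1.13021828  0.51835326 -0.02054252]Traceback (most recent call last):
  File "<stdin>", line 5, in <module>
    return _quantile_unchecked(
        a, q, axis, out, overwrite_input, method, keepdims, weights)
    return _ureduce(a,
                    func=_quantile_ureduce_func,
    ...<5 lines>...
                    overwrite_input=overwrite_input,
                    method=method)
    r = func(a, **kwargs)
    result = _quantile(arr,
                       quantiles=q,
    ...<2 lines>...
                       out=out,
                       weights=wgt)
    slices_having_nans = np.isnan(arr[-1, ...])
                                  ~~~^^^^^^^^^
IndexError: index -1 is out of bounds for axis 0 with size 0
```

Request:
play_rows([
  [[0,0,-0.08,0,0,0,-1],[0,0,-0.25,0,0,0,-1],[0,0,-0.4,0,0,0,-1],[-0.2,0.02,-0.5,0,0,-0.02,-1],[-0.4,0.05,-0.5,0,0,-0.045,-1],[-0.6,0.08,-0.5,0,0,-0.07,-1],[-0.65,0.1,-0.5,0.003,0.002,-0.09,-1],[-0.65,0.1,-0.5,0.003,0.002,-0.11,-1],[-0.65,0.1,-0.5,0.003,0.002,-0.13,-1],[-0.65,0.1,-0.5,0.003,0.002,-0.15,-1]],
])

```text
time_s: 17.65
ee_pos: [0.4376, -0.2048, 0.2282]
eef_rot: [3.135, 0.003, 1.139]
force: [-1.1, 0.7, -2.0]
grip_width: 0.0136
grip_force: 50.0
```

```bash
python3 r.py .455 -.1525 .1 3.14159 0 1.554; python3 - <<'E'
from h import *
from station import get_obs,camera
a=camera("top")["frame"][140:290,240:440,::-1];b=camera("scene")["frame"][170:320,150:350,::-1]
cv2.imwrite("pics/w5.png",np.hstack([cv2.resize(a,(400,300),interpolation=2),cv2.resize(b,(400,300),interpolation=2)]))
E
```

```text
17.65 [ 0.4376 -0.2048  0.2282] [3.1347 0.0034 1.1389] F [-1.1  0.7 -2. ] w 0.0136 50.0 q [-0.51  0.14  1.7  -0.    1.29 -0.08]
[0.2209, -0.028, 0.512, 0.001, 0.0008, -0.0661]
```

View pics/w5.png

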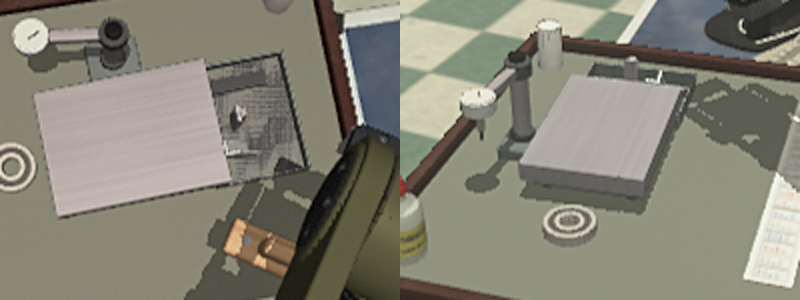

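Request:
play_rows([
  [[0.11,-0.014,0,0.0005,0.0004,-0.02,-1],[0.22,-0.028,0,0.001,0.001,-0.045,-1],[0.22,-0.028,0.1,0.001,0.001,-0.066,-1],[0.22,-0.028,0.25,0.001,0.001,-0.066,-1],[0.22,-0.028,0.4,0.001,0.001,-0.066,-1],[0.22,-0.028,0.51,0.001,0.001,-0.066,-1],[0.22,-0.028,0.6,0.001,0.001,-0.066,-1],[0.22,-0.028,0.6,0.001,0.001,-0.066,-1]],
])

```text
time_s: 18.55
ee_pos: [0.4542, -0.1522, 0.0757]
eef_rot: [-3.137, -0.003, 1.545]
force: [-0.2, -0.6, -2.0]
grip_width: 0.0134
grip_force: 50.0
```

```bash
python3 r.py .455 -.1525 .053 3.14159 0 1.554
```

```text
18.55 [ 0.4542 -0.1522  0.0757] [-3.1373 -0.0033  1.5454] F [-0.2 -0.6 -2. ] w 0.0134 50.0 q [-0.4   0.34  1.86  0.    0.95 -0.38]
[-0.0015, 0.0038, 0.0906, -0.0007, -0.0005, -0.0014]
```

Request:
play_rows([
  [[0,0,0.03,-0.0007,-0.0005,-0.001,-1],[0,0,0.06,-0.0007,-0.0005,-0.001,-1],[0,0,0.08,-0.0007,-0.0005,-0.001,-1],[0,0,0.088,-0.0007,-0.0005,-0.001,-1],[0,0,0.088,-0.0007,-0.0005,-0.001,-1]],
])

```text
time_s: 19.05
ee_pos: [0.4556, -0.1528, 0.0563]
eef_rot: [3.137, 0.002, 1.555]
force: [0.7, -0.1, -1.8]
grip_width: 0.0137
grip_force: 50.0
```

Request:
play_rows([
  [[0,0,0.003,0,0,0,-1],[0,0,0.003,0,0,0,-1],[0,0,0.003,0,0,0,-1]],
])

```text
time_s: 19.35
ee_pos: [0.4557, -0.1528, 0.0556]
eef_rot: [3.136, 0.002, 1.555]
force: [-0.3, 0.2, -2.1]
grip_width: 0.0137
grip_force: 50.0
```

Request:
play_rows([
  [[0,0,0.006,0.0005,0.0003,0,-1],[0,0,0.008,0.0005,0.0003,0,-1],[0,0,0.008,0.0005,0.0003,0,-1]],
])

```text
time_s: 19.65
ee_pos: [0.4555, -0.1527, 0.0533]
eef_rot: [3.14, -0.0, 1.555]
force: [0.4, -0.1, -3.3]
grip_width: 0.0138
grip_force: 50.0
```

Request:
play_rows([
  [[0,0,0.003,0,0,0,-1],[0,0,0.003,0,0,0,-1],[0,0,0.003,0,0,0,-1]],
])

```text
time_s: 19.95
ee_pos: [0.4556, -0.1528, 0.0527]
eef_rot: [3.14, -0.0, 1.555]
force: [0.1, 0.7, -3.4]
grip_width: 0.0141
grip_force: 50.0
```

Request:
play_rows([
  [[0,0,0.003,0,0,0,-1],[0,0,0.003,0,0,0,-1],[0,0,0.003,0,0,0,-1]],
])

```text
time_s: 20.25
ee_pos: [0.4557, -0.1528, 0.0522]
eef_rot: [3.14, -0.0, 1.555]
force: [-1.2, 0.2, 3.2]
grip_width: 0.0139
grip_force: 50.0
```

Request:
play_rows([
  [[0,0,0.003,0,0,0,-1],[0,0,0.003,0,0,0,-1],[0,0,0.003,0,0,0,-1]],
])

```text
time_s: 20.55
ee_pos: [0.4558, -0.1528, 0.0518]
eef_rot: [3.139, 0.0, 1.555]
force: [-3.7, 1.3, 9.2]
grip_width: 0.0139
grip_force: 50.0
```

Standing on the top. I'll back off the load slightly, open, and retreat upwards to one side.

Request:
play_rows([
  [[0,0,-0.005,0,0,0,-1],[0,0,-0.005,0,0,0,-0.4],[0,0,-0.005,0,0,0,-0.2],[0,0,-0.005,0,0,0,-0.2],[0,0,-0.005,0,0,0,-0.2],[0,0,-0.005,0,0,0,-0.2],[0,0,-0.1,0,0,0,-0.2],[0,0,-0.25,0,0,0,-0.2],[0,0,-0.45,0,0,0,-0.2],[0,0,-0.6,0,0,0,-0.2]],
])

```text
time_s: 21.55
ee_pos: [0.4554, -0.1528, 0.2039]
eef_rot: [3.138, 0.0, 1.555]
force: [-0.0, -0.4, -0.7]
grip_width: 0.0376
grip_force: 0.0
```

Request:
play_rows([
  [[0,-0.1,-0.1,0,0,0,0],[-0.2,-0.2,-0.2,0,0,0,0],[-0.4,-0.3,-0.2,0,0,0,0],[-0.6,-0.4,-0.2,0,0,0,0],[-0.8,-0.4,-0.2,0,0,0,0],[-1,-0.4,-0.2,0,0,0,0],[-1,-0.4,-0.2,0,0,0,0],[-1,-0.4,-0.2,0,0,0,0]],
])

```text
time_s: 22.35
ee_pos: [0.3506, -0.4032, 0.2502]
eef_rot: [3.141, -0.001, 1.552]
force: [0.1, 0.4, -0.2]
grip_width: 0.0468
grip_force: 0.0
```

```bash
python3 r.py; python3 - <<'E'
from h import *
from station import camera
c=camera("top");W=cloud(c);L=loc(W);z=W[...,2]
w=(W[...,0]>.4)&(W[...,0]<.51)&(W[...,1]>-.26)&(W[...,1]<-.05)&(z>.015)
print("scraper",rect(W[w][:,:2]),np.percentile(z[w],[5,50,95]))
t=(abs(L[...,0])<.058)&(L[...,1]<-.094)&(L[...,1]>-.17)&(z>.008)
print("tray stuff",t.sum(),loc(W[t]).min(0),loc(W[t]).max(0),z[t].max())
a=c["frame"][130:300,230:430,::-1];b=camera("scene")["frame"][170:320,150:350,::-1]
cv2.imwrite("pics/w6.png",np.hstack([cv2.resize(a,(450,383),interpolation=2),cv2.resize(b,(350,383),interpolation=2)]))
E
```

```text
22.35 [ 0.3506 -0.4032  0.2502] [ 3.1407e+00 -9.0000e-04  1.5525e+00] F [ 0.1  0.4 -0.2] w 0.0468 0.0 q [-0.92  0.25  1.53  0.    1.37 -0.91]
scraper (array([ 459.9, -132.5,  182.6,   60. ]), np.float64(1.311)) [0.02681567 0.03058227 0.06564522]
tray stuff 286 [-0.03963149 -0.1574744 ] [ 0.04938372 -0.09419708] 0.06877226739391018
```

View pics/w6.png

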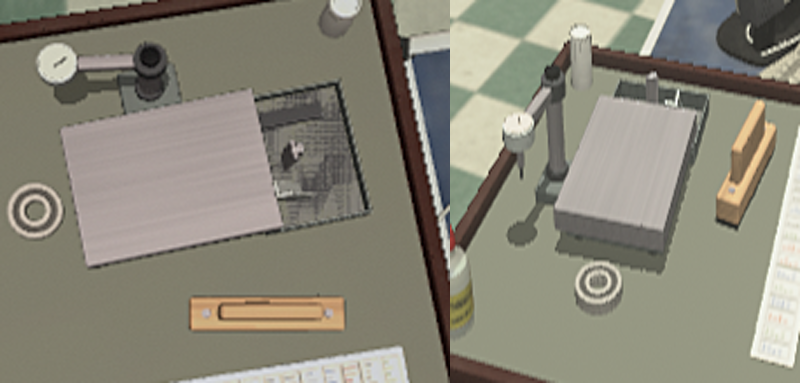

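The top view shows the plate bare and all three offcuts inside the tray: the bar at (290,110), the rail standing on end at (293,152), and the angle at (285,190). The scraper is upright at (267,313), the gauge arm is off the plate, and nothing else has moved.

```bash
python3 -c "
from station import workorder
print(workorder.hand_in())"
```

```text
the job is handed in; nothing more can be done
None
```

The job is handed in at about 22 s of the 72 s limit, with no verdict returned: the gauge arm is swung off the plate, all three offcuts are in the tray (wiped at about 14 N, the rail ending up standing on its end), and the scraper stands upright on the cabinet top, clear of plate and tray.

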